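Close three paint tins, smallest first

TASK

Mixing is done: close the three bare-metal paint tins by pressing each lid straight down with a fingertip until it is fully home, first the smallest tin, then the middle one, then the largest. Press gently, do not pick up, tip or shove the tins, and leave the other things on the bench alone.

Things in the scene. Friction and masses are not known exactly. Their poses are not given: they have to be found in the camera images.
- small_tin: The smallest of the three bare-metal paint tins: a plain round can of tinplate, no label, 56 mm across and 60 mm high to its rim, full and loose on the bench. Origin: centre of its underside; z up. Which of the three places each tin stands at varies.
- small_lid_top (a point): Centre of the flat top panel of the small tin's press-in lid (bare metal disc 51 mm across, rolled edge 3.5 mm wide and 1.5 mm above the panel, black sealing ring 2.5 mm thick under its edge). The lid starts level, 5.5 to 7 mm above its closed position; fully home, the ring on the rim, the panel is 4.5 mm above the tin's rim, i.e. 64.5 mm above the bench.
- small_lid (a joint): How far that lid is pressed in, m: starts at 0 to 0.0015, 0.007 is fully home, its sealing ring on the rim. It slides straight down only, against about 5 N of friction, stays where it is left and does not spring back. The sealing ring is springy: it gives about 1 mm for 12 N, up to 2.5 mm, and recovers when let go. More than 40 N would dent the tin.
- middle_tin: The middle-sized of the three bare-metal paint tins: a plain round can of tinplate, no label, 74 mm across and 85 mm high to its rim, full and loose on the bench. Origin: centre of its underside; z up. Which of the three places each tin stands at varies.
- middle_lid_top (a point): Centre of the flat top panel of the middle tin's press-in lid (bare metal disc 69 mm across, rolled edge 3.5 mm wide and 1.5 mm above the panel, black sealing ring 2.5 mm thick under its edge). The lid starts level, 5.5 to 7 mm above its closed position; fully home, the ring on the rim, the panel is 4.5 mm above the tin's rim, i.e. 89.5 mm above the bench.
- middle_lid (a joint): How far that lid is pressed in, m: starts at 0 to 0.0015, 0.007 is fully home, its sealing ring on the rim. It slides straight down only, against about 5 N of friction, stays where it is left and does not spring back. The sealing ring is springy: it gives about 1 mm for 12 N, up to 2.5 mm, and recovers when let go. More than 40 N would dent the tin.
- large_tin: The largest of the three bare-metal paint tins: a plain round can of tinplate, no label, 92 mm across and 110 mm high to its rim, full and loose on the bench. Origin: centre of its underside; z up. Which of the three places each tin stands at varies.
- large_lid_top (a point): Centre of the flat top panel of the large tin's press-in lid (bare metal disc 87 mm across, rolled edge 3.5 mm wide and 1.5 mm above the panel, black sealing ring 2.5 mm thick under its edge). The lid starts level, 5.5 to 7 mm above its closed position; fully home, the ring on the rim, the panel is 4.5 mm above the tin's rim, i.e. 114.5 mm above the bench.
- large_lid (a joint): How far that lid is pressed in, m: starts at 0 to 0.0015, 0.007 is fully home, its sealing ring on the rim. It slides straight down only, against about 5 N of friction, stays where it is left and does not spring back. The sealing ring is springy: it gives about 1 mm for 12 N, up to 2.5 mm, and recovers when let go. More than 40 N would dent the tin.
- marker: Blue and white marker pen, 17x135x16 mm, lying between the tins. Not part of the job.
- open_spanner: Steel spanner, 34x197x8 mm, lying between the tins. Not part of the job.
- masking_tape: Roll of masking tape, 99 mm across, 25 mm high, lying near the front edge. Not part of the job.
- yellow_spreader: Yellow plastic spreader, 82x99x10 mm, lying near the front edge. Not part of the job.
- red_brush: Flat brush with a red handle, 50x240x13 mm, lying to the right of the tins. Not part of the job.
- sand_block: Blue sanding block, 65x110x24 mm, lying at the left. Not part of the job.
Not all that is in view belongs to the job. What is shaped like the middle_tin but green or pink is not meant.

How it is judged:
On the way, in this order (a step that is already met when the one before it is completed fails the run):
1. the smallest tin's lid is home, the other two still up (value of joint small_lid above 0.0055 m and value of joint each of middle_lid, large_lid below 0.003 m), for 0.1 s.
2. then the middle tin's lid is home, the largest still up (value of joint each of small_lid, middle_lid above 0.0055 m and value of joint large_lid below 0.003 m), for 0.1 s.
3. then the largest tin's lid is home (value of joint each of small_lid, middle_lid, large_lid above 0.0055 m), for 0.1 s.
At the end, for the whole second after the job is handed in: All three lids are pressed in at least 5.5 mm of their 7 mm, and the tins stand upright (within 0.05 rad), at rest, within 25 mm of where they stood (all of step 3 and distance of each of small_tin, middle_tin, large_tin from where it was at the start of the episode below 0.025 m and angle between each of small_tin, middle_tin, large_tin's own z axis and vertical below 0.05 rad and linear speed of each of small_tin, middle_tin, large_tin below 0.02 m/s); the robot touches nothing.
It fails at once if the lids are pressed out of order (pressed past 3 mm before the one before it is home) ((value of joint small_lid below 0.0055 m and value of joint any of middle_lid, large_lid above 0.003 m) or (value of joint middle_lid below 0.0055 m and value of joint large_lid above 0.003 m)).
It fails at once if a tin or lid is pressed with more than 40 N (contact force between any of the fingers, the arm and small_tin above 40 N or contact force between any of the fingers, the arm and middle_tin above 40 N or contact force between any of the fingers, the arm and large_tin above 40 N).
It fails at once if a tin is lifted (10 mm), tipped (0.15 rad) or shoved (25 mm) (height (world z) of any of small_tin, middle_tin, large_tin above 0.01 m or angle between any of small_tin, middle_tin, large_tin's own z axis and vertical above 0.15 rad or distance of any of small_tin, middle_tin, large_tin from where it was at the start of the episode above 0.025 m).
It fails at once if another thing on the bench is displaced by more than 20 mm (distance of any of marker, open_spanner, masking_tape, yellow_spreader, red_brush, sand_block from where it was at the start of the episode above 0.02 m).
It also fails if it takes over 48 s, if anything falls off the work surface, if the arm or the gripper's body presses on something with over 40 N, if the wrist force passes 120 N, or if a joint passes its speed limit or range.

ROBOT

A 7-joint arm with a two-finger parallel gripper is mounted at the origin on a cart in front of the work surface, level with it; the furniture and walls round the work are solid. World frame = base frame: x ahead of the robot, y to its left, z up, the work surface at z = 0. Lengths are in m, angles in rad, forces in N, time in s.
With the tool pointing down it reaches from about 0.4 to 0.875 m from the base axis. Payload 6.5 kg.
Tool frame: the origin (TCP) lies on the centre line of the jaws, within the pads' length; the fingertips stand 14 mm ahead of it and the grasp point (between the pads) lies 5 mm behind it; z points along the fingers, y is the line along which they close (so a half turn about z gives the same grasp; the last joint's range is limited). The gripper opens to 85 mm and grips with 20 to 120 N. Pads are 22 mm wide; open, the fingers measure 114 mm over their backs; the gripper's body (76 mm by 85 mm) begins 54 mm behind the grasp point. The pads swing forward as they close: fully open they stand 13 mm farther back than shut.
Start: joints at [-1.216, 0.536, -0.004, 1.538, 0.003, 1.067, -0.071], TCP at [0.266, 0.593, 0.245] pointing down, gripper open.
Joint ranges: [-2.7, 2.7], [-0.37, 2.16], [-1.27, 1.26], [0.24, 2.4], [-1.31, 4.45], [0.19, 1.91], [-2.76, 2.76]. Speed limits (rad/s): [2.39, 2.39, 3.14, 3.14, 3.14, 3.14, 3.14].

INTERFACE

Orientations are given as a rotation vector (axis times angle).
In Python, from cell import monitor, cams, workorder gives the robot as it stands. The module is installed in compiled form; this text tells all that it offers.
- The arm moves only by the shell command python3 -m crank 'ROWS' [FORCE]. ROWS is JSON, a list of rows, each an object of numbers: "x", "y", "z": the shift along the tool's x, y, z in m; "ax", "ay", "az": the turn, a rotation vector about the tool's x, y, z in rad; "jaw": the closure in counts, from 0 (fully open) to 255 (shut). A call has 1 to 10 rows; each row shifts and turns the commanded pose from where the row before left it, along the tool's axes as they then stand; what a row does not reach is not made up. A row lasts 1/12 s, in which the tool goes at most 41.7 mm and 7.16 degrees, less where a joint would pass 70% of its speed; a pose out of reach is approached as far as the arm can. A call with a gripper value outside its range is refused whole. The fingers move at their own pace and stop on an object; FORCE is the grip in N (left out, the last holds). Time passes only in rows, so rows that do not move let the fingers close. It gives the time, the measured TCP pose, the force, the opening and the grip force at its end, in the units of the state.
- monitor.observe(): the state, without advancing time (a new reading comes with each control period).
- cams.get_image(name): name is "scene" or "top"; returns a dict with "pixels" (400x640x3 uint8, red, green, blue), "range_z" (400x640 float32, m along the optical axis (not along the pixel's ray), 0 where there is no reading), "mtx" (3x3 intrinsics, pixels), "rvec" (rotation vector, rad) and "tvec" (3), from world to camera coordinates, as OpenCV has them. Camera axes: x right, y down, z forward; pixel columns grow to the right and rows downward; lengths in m; the calibration is good to about 2 mm. A picture is of the moment at which its call begins.
- workorder.sign_off(): hands the job in; it is judged then, once.
The state is a dict: "clock": time; "joints": joint angles; "joint_vel": joint speeds; "joint_torque": joint torques, N m; "tool_pos": TCP position; "orientation": TCP orientation; "force": force on the tool from outside, world axes, zero at the start; "ft_torque": the same for the moment, N m; "width": finger opening in m; "grasp_force": force on a finger pad.
Only numpy, scipy, OpenCV 4.12 (cv2) and the standard library are available. Lean on these libraries where they do the work, as an engineer would, in place of code of your own. Each camera call takes 0.05 s, during which the arm holds its last target. There are 200 camera calls.

## Working session

There is one attempt and no reset: what is moved stays moved. The work goes in short steps, Python scripts to look and compute and a shell command to move; the robot and the scene stay as the last step left them, time stands still between calls to the robot, and variables do not carry over. Pictures are saved under pics/ and viewed, at most 10 in all, crops included, and the job is handed in when it is done.

```bash
mkdir -p pics; python3 - <<'E'
from cell import monitor, cams
import cv2,numpy as np
s=monitor.observe();print(s)
for n in("scene","top"):
    d=cams.get_image(n);cv2.imwrite(f"pics/{n}0.png",d["pixels"][:,:,::-1]);np.savez(f"{n}0.npz",**d)
    R=cv2.Rodrigues(d["rvec"])[0];print(n,d["mtx"].tolist(),(-R.T@np.ravel(d["tvec"])).round(3))
E
```

```text
{'clock': 0.0, 'joints': array([-1.21622171,  0.53717674, -0.00445631,  1.53888303,  0.00262889,
        1.06728093, -0.07119207]), 'joint_vel': array([ 0.00092534, -0.00022527, -0.00018423, -0.00122975, -0.00064667,
        0.00246334,  0.00046146]), 'joint_torque': array([-5.48404132e-04, -5.83411860e+01,  1.04840934e+00, -2.59092557e+01,
        1.23322522e-02,  9.72970709e-03, -3.08421500e-05]), 'tool_pos': array([0.26526793, 0.5927404 , 0.24440219]), 'orientation': array([-6.55871991e-01, -3.07213860e+00,  2.71445582e-03]), 'force': array([ 1.04977601, -0.36768028,  0.54283468]), 'ft_torque': array([-0.02322952, -0.02302307,  0.02843533]), 'grasp_force': 0.0, 'width': 0.08532294548672535}
scene [[491.270836248414, 0.0, 322.37135276435464], [0.0, 491.270836248414, 207.26507990709533], [0.0, 0.0, 1.0]] [-0.73  -0.675  1.042]
top [[392.4580161286568, 0.0, 320.8179859411883], [0.0, 392.4580161286568, 194.39752237814145], [0.0, 0.0, 1.0]] [0.38  0.018 1.316]
```

View pics/scene0.png

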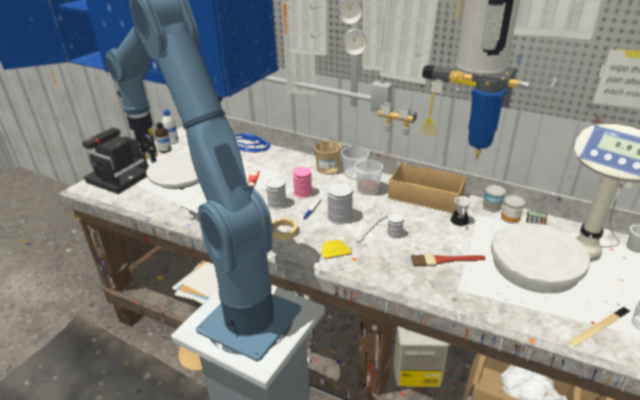

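View pics/top0.png

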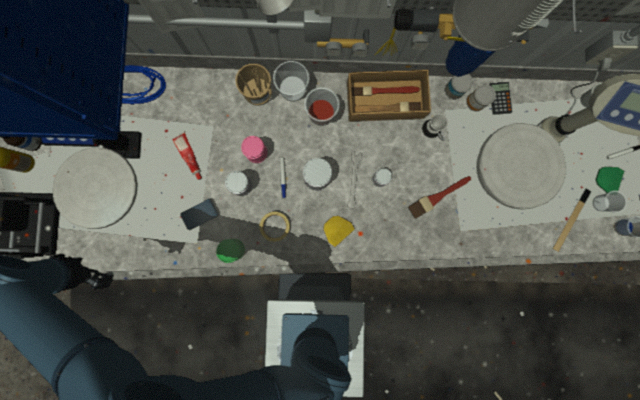

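Top view: the bare-metal lids are at about (237,182) middle, (318,172) large and (383,177) small. The pink and green tins are decoys. The scene view shows the same three at (277,192), (340,202) and (396,226).

```bash
cat > meas.py <<'E'
import cv2,numpy as np
def cloud(d):
    h,w=d["range_z"].shape;v,u=np.mgrid[:h,:w];K=d["mtx"];z=d["range_z"]
    P=np.stack([(u-K[0,2])/K[0,0]*z,(v-K[1,2])/K[1,1]*z,z],-1)
    R=cv2.Rodrigues(d["rvec"])[0];return (P-np.ravel(d["tvec"]))@R
E
python3 - <<'E'
import numpy as np,cv2
from meas import cloud
exp={"small":(.0645,.051),"middle":(.0895,.069),"large":(.1145,.087)}
for n,px in (("top",{"small":(383,177),"middle":(237,182),"large":(318,172)}),("scene",{"small":(396,218),"middle":(276,184),"large":(340,186)})):
    d=np.load(n+"0.npz");W=cloud(d);ok=d["range_z"]>0
    for k,(u,v) in px.items():
        hz=exp[k][0]; m=(ok&(W[...,2]>hz-.008)&(W[...,2]<hz+.016)).astype(np.uint8)
        box=np.zeros_like(m);box[v-28:v+28,u-28:u+28]=1;m*=box
        c,l,st,ce=cv2.connectedComponentsWithStats(m)
        i=l[v,u] or 1+np.argmin(np.linalg.norm(ce[1:]-[u,v],axis=1)); p=W[l==i]
        (cx,cy),r=cv2.minEnclosingCircle(p[:,:2].astype(np.float32))
        print(n,k,"enc",round(cx,4),round(cy,4),"d",round(2*r,4),"mean",p.mean(0).round(4),"zmed",np.median(p[:,2]).round(4),len(p),"pix",ce[i].round(1))
d=np.load("top0.npz");W=cloud(d)
for q in((350,230),(270,200),(420,180)):print("bench",W[q[1],q[0]].round(4))
for nm,q in dict(pink=(253,148),clear=(321,105),spanner=(354,180),box=(388,95),drill=(465,50),drill2=(470,20),jar=(433,126)).items():print(nm,W[q[1],q[0]].round(3))
E
```

```text
top small enc 0.559 -0.203 d 0.057 mean [ 0.5585 -0.2014  0.0695] zmed 0.0704 226 pix [382.4 176.3]
top middle enc 0.5256 0.2627 d 0.0737 mean [0.5248 0.2609 0.095 ] zmed 0.0956 427 pix [236.1 182. ]
top large enc 0.5604 0.0105 d 0.0918 mean [0.5584 0.0106 0.121 ] zmed 0.1217 673 pix [316.7 172.2]
scene small enc 0.5606 -0.2054 d 0.063 mean [ 0.5547 -0.2073  0.0678] zmed 0.0691 165 pix [395.6 219. ]
scene middle enc 0.5205 0.2576 d 0.0757 mean [0.5192 0.256  0.0937] zmed 0.0952 206 pix [275.4 184. ]
scene large enc 0.5586 0.0083 d 0.0969 mean [0.5525 0.0047 0.1195] zmed 0.121 352 pix [339.8 190.8]
bench [ 0.3844 -0.106   0.0069]
bench [0.4781 0.1637 0.0018]
bench [ 0.5596 -0.3423 -0.0014]
pink [0.634 0.213 0.095]
clear [0.803 0.001 0.022]
spanner [ 0.552 -0.116  0.01 ]
box [ 0.853 -0.23   0.001]
drill [ 0.827 -0.342  0.403]
drill2 [ 0.8   -0.281  0.585]
jar [ 0.748 -0.387 -0.001]
```

```bash
python3 -m crank '[{"jaw":255,"x":-0.01,"y":-0.01},{"jaw":255,"x":-0.02,"y":-0.02},{"jaw":255,"x":-0.027,"y":-0.0275},{"jaw":255,"x":-0.027,"y":-0.0275},{"jaw":255,"x":-0.027,"y":-0.0275},{"jaw":255,"x":-0.027,"y":-0.0275},{"jaw":255,"x":-0.027,"y":-0.0275},{"jaw":255,"x":-0.027,"y":-0.0275},{"jaw":255,"x":-0.027,"y":-0.0275},{"jaw":255,"x":-0.027,"y":-0.0275}]' 20
```

```text
schema error: expected keys x, y, z, ax, ay, az, jaw
```

```bash
python3 -m crank '[{"x":-0.01,"y":-0.01,"z":0,"ax":0,"ay":0,"az":0,"jaw":255},{"x":-0.02,"y":-0.02,"z":0,"ax":0,"ay":0,"az":0,"jaw":255},{"x":-0.027,"y":-0.0275,"z":0,"ax":0,"ay":0,"az":0,"jaw":255},{"x":-0.027,"y":-0.0275,"z":0,"ax":0,"ay":0,"az":0,"jaw":255},{"x":-0.027,"y":-0.0275,"z":0,"ax":0,"ay":0,"az":0,"jaw":255},{"x":-0.027,"y":-0.0275,"z":0,"ax":0,"ay":0,"az":0,"jaw":255},{"x":-0.027,"y":-0.0275,"z":0,"ax":0,"ay":0,"az":0,"jaw":255},{"x":-0.027,"y":-0.0275,"z":0,"ax":0,"ay":0,"az":0,"jaw":255},{"x":-0.027,"y":-0.0275,"z":0,"ax":0,"ay":0,"az":0,"jaw":255},{"x":-0.027,"y":-0.0275,"z":0,"ax":0,"ay":0,"az":0,"jaw":255}]' 20
```

```text
clock: 0.93
tool_pos: [0.388, 0.2626, 0.2452]
orientation: [-0.656, -3.072, 0.0]
force: [1.5, 0.3, 0.5]
width: -0.0001
grasp_force: 0.0
```

```bash
python3 -m crank '[{"x":-0.027,"y":-0.0275,"z":0,"ax":0,"ay":0,"az":0,"jaw":255},{"x":-0.027,"y":-0.0275,"z":0,"ax":0,"ay":0,"az":0,"jaw":255},{"x":-0.027,"y":-0.0275,"z":0,"ax":0,"ay":0,"az":0,"jaw":255},{"x":-0.027,"y":-0.0275,"z":0,"ax":0,"ay":0,"az":0,"jaw":255},{"x":-0.027,"y":-0.0275,"z":0,"ax":0,"ay":0,"az":0,"jaw":255},{"x":-0.027,"y":-0.0275,"z":0,"ax":0,"ay":0,"az":0,"jaw":255},{"x":-0.027,"y":-0.0275,"z":0,"ax":0,"ay":0,"az":0,"jaw":255},{"x":-0.027,"y":-0.0275,"z":0,"ax":0,"ay":0,"az":0,"jaw":255},{"x":-0.027,"y":-0.0275,"z":0,"ax":0,"ay":0,"az":0,"jaw":255},{"x":-0.027,"y":-0.0275,"z":0,"ax":0,"ay":0,"az":0,"jaw":255}]'; python3 -m crank '[{"x":-0.027,"y":-0.0275,"z":0,"ax":0,"ay":0,"az":0,"jaw":255},{"x":-0.027,"y":-0.0275,"z":0.01,"ax":0,"ay":0,"az":0,"jaw":255},{"x":-0.015,"y":-0.017,"z":0.02,"ax":0,"ay":0,"az":0,"jaw":255},{"x":-0.007,"y":-0.008,"z":0.02,"ax":0,"ay":0,"az":0,"jaw":255},{"x":0,"y":0,"z":0.02,"ax":0,"ay":0,"az":0,"jaw":255},{"x":0,"y":0,"z":0.01,"ax":0,"ay":0,"az":0,"jaw":255},{"x":0,"y":0,"z":0,"ax":0,"ay":0,"az":0,"jaw":255}]'
```

```text
clock: 1.77
tool_pos: [0.5221, -0.0985, 0.2451]
orientation: [-0.656, -3.072, -0.0]
force: [-0.1, -0.0, 0.1]
width: -0.0002
grasp_force: 0.0
clock: 2.35
tool_pos: [0.5569, -0.1998, 0.1627]
orientation: [-0.655, -3.067, -0.001]
force: [0.2, 0.1, -0.5]
width: -0.0002
grasp_force: 0.0
```

```bash
python3 -m crank '[{"x":-0.003,"y":-0.002,"z":0.02,"ax":0,"ay":0,"az":0,"jaw":255},{"x":0,"y":0,"z":0.02,"ax":0,"ay":0,"az":0,"jaw":255},{"x":0,"y":0,"z":0.015,"ax":0,"ay":0,"az":0,"jaw":255},{"x":0,"y":0,"z":0.009,"ax":0,"ay":0,"az":0,"jaw":255},{"x":0,"y":0,"z":0.004,"ax":0,"ay":0,"az":0,"jaw":255},{"x":0,"y":0,"z":0,"ax":0,"ay":0,"az":0,"jaw":255}]'
cat > look.py <<'E'
import sys,numpy as np,cv2
from cell import cams
n,u,v,out=sys.argv[1],int(sys.argv[2]),int(sys.argv[3]),sys.argv[4]
p=cams.get_image(n)["pixels"][v-40:v+40,u-50:u+50,::-1]
cv2.imwrite(out,cv2.resize(p,None,fx=6,fy=6,interpolation=cv2.INTER_CUBIC))
E
python3 look.py scene 396 205 pics/s1.png
```

```text
clock: 2.85
tool_pos: [0.5607, -0.2033, 0.0974]
orientation: [-0.655, -3.072, -0.0]
force: [-1.4, -0.9, 0.6]
width: -0.0003
grasp_force: 0.0
```

View pics/s1.png

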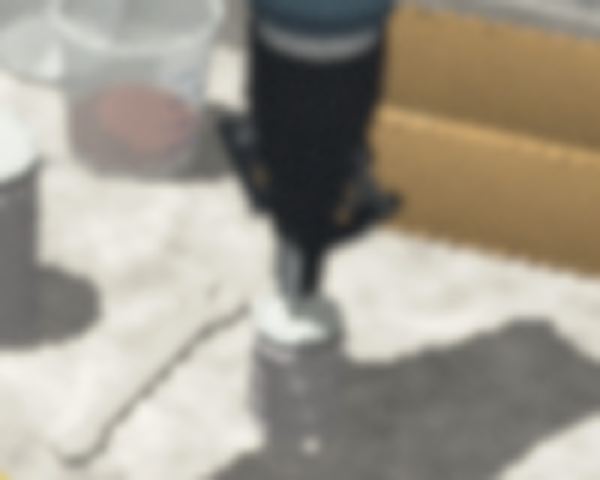

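The closed fingertips (crop (308,295)) hang just above the small lid (crop (300,318)), close enough to its centre. Next I press in small steps.

```bash
python3 -m crank '[{"x":0,"y":0,"z":0.003,"ax":0,"ay":0,"az":0,"jaw":255},{"x":0,"y":0,"z":0.003,"ax":0,"ay":0,"az":0,"jaw":255},{"x":0,"y":0,"z":0.003,"ax":0,"ay":0,"az":0,"jaw":255},{"x":0,"y":0,"z":0.002,"ax":0,"ay":0,"az":0,"jaw":255},{"x":0,"y":0,"z":0.001,"ax":0,"ay":0,"az":0,"jaw":255},{"x":0,"y":0,"z":0,"ax":0,"ay":0,"az":0,"jaw":255}]';python3 -m crank '[{"x":0,"y":0,"z":0.001,"ax":0,"ay":0,"az":0,"jaw":255},{"x":0,"y":0,"z":0.001,"ax":0,"ay":0,"az":0,"jaw":255},{"x":0,"y":0,"z":0,"ax":0,"ay":0,"az":0,"jaw":255}]'
```

```text
clock: 3.4
tool_pos: [0.5605, -0.2038, 0.085]
orientation: [-0.656, -3.072, -0.0]
force: [1.0, 0.6, 0.2]
width: -0.0001
grasp_force: 0.0
clock: 3.65
tool_pos: [0.5608, -0.2039, 0.0835]
orientation: [0.656, 3.072, 0.0]
force: [0.8, 0.0, 3.4]
width: 0.0001
grasp_force: 1.6
```

```bash
python3 -m crank '[{"x":0,"y":0,"z":0.001,"ax":0,"ay":0,"az":0,"jaw":255},{"x":0,"y":0,"z":0.001,"ax":0,"ay":0,"az":0,"jaw":255},{"x":0,"y":0,"z":0,"ax":0,"ay":0,"az":0,"jaw":255}]';python3 -m crank '[{"x":0,"y":0,"z":0.001,"ax":0,"ay":0,"az":0,"jaw":255},{"x":0,"y":0,"z":0.001,"ax":0,"ay":0,"az":0,"jaw":255},{"x":0,"y":0,"z":0,"ax":0,"ay":0,"az":0,"jaw":255}]'
```

```text
clock: 3.9
tool_pos: [0.5608, -0.2039, 0.0814]
orientation: [0.656, 3.072, -0.0]
force: [-0.0, 0.7, 3.6]
width: 0.0002
grasp_force: 2.1
clock: 4.15
tool_pos: [0.5608, -0.2039, 0.0792]
orientation: [0.656, 3.072, -0.0]
force: [0.3, 0.1, 3.2]
width: -0.0
grasp_force: 2.0
```

```bash
for i in 1; do python3 -m crank '[{"x":0,"y":0,"z":0.001,"ax":0,"ay":0,"az":0,"jaw":255},{"x":0,"y":0,"z":0,"ax":0,"ay":0,"az":0,"jaw":255}]'; done; python3 -m crank '[{"x":0,"y":0,"z":0.0005,"ax":0,"ay":0,"az":0,"jaw":255},{"x":0,"y":0,"z":0,"ax":0,"ay":0,"az":0,"jaw":255}]'
```

```text
clock: 4.32
tool_pos: [0.5608, -0.2039, 0.0783]
orientation: [0.656, 3.072, -0.0]
force: [-0.4, -0.4, 3.9]
width: 0.0001
grasp_force: 2.3
clock: 4.48
tool_pos: [0.5608, -0.2039, 0.078]
orientation: [0.656, 3.072, -0.0]
force: [-1.3, 1.1, 7.7]
width: -0.0002
grasp_force: 3.5
```

```bash
python3 -m crank '[{"x":0,"y":0,"z":0.0006,"ax":0,"ay":0,"az":0,"jaw":255},{"x":0,"y":0,"z":0,"ax":0,"ay":0,"az":0,"jaw":255}]'; python3 -m crank '[{"x":0,"y":0,"z":0.0004,"ax":0,"ay":0,"az":0,"jaw":255},{"x":0,"y":0,"z":0,"ax":0,"ay":0,"az":0,"jaw":255}]'
```

```text
clock: 4.65
tool_pos: [0.5609, -0.2039, 0.0777]
orientation: [0.656, 3.072, 0.0]
force: [-2.6, 0.4, 10.3]
width: -0.0001
grasp_force: 5.0
clock: 4.82
tool_pos: [0.5609, -0.2039, 0.0776]
orientation: [0.656, 3.072, 0.0]
force: [-3.1, 1.0, 11.7]
width: -0.0002
grasp_force: 5.9
```

```bash
python3 -m crank '[{"x":0,"y":0,"z":-0.01,"ax":0,"ay":0,"az":0,"jaw":255},{"x":0,"y":0,"z":-0.03,"ax":0,"ay":0,"az":0,"jaw":255},{"x":0,"y":0,"z":-0.035,"ax":0,"ay":0,"az":0,"jaw":255},{"x":0.005,"y":0.009,"z":-0.03,"ax":0,"ay":0,"az":0,"jaw":255},{"x":0.0132,"y":0.024,"z":-0.018,"ax":0,"ay":0,"az":0,"jaw":255},{"x":0.0172,"y":0.0315,"z":0,"ax":0,"ay":0,"az":0,"jaw":255},{"x":0.0172,"y":0.0315,"z":0,"ax":0,"ay":0,"az":0,"jaw":255},{"x":0.0172,"y":0.0315,"z":0,"ax":0,"ay":0,"az":0,"jaw":255},{"x":0.0172,"y":0.0315,"z":0,"ax":0,"ay":0,"az":0,"jaw":255},{"x":0.0172,"y":0.0315,"z":0,"ax":0,"ay":0,"az":0,"jaw":255}]'
python3 -m crank '[{"x":0.0172,"y":0.0315,"z":0,"ax":0,"ay":0,"az":0,"jaw":255},{"x":0.0172,"y":0.0315,"z":0,"ax":0,"ay":0,"az":0,"jaw":255},{"x":0.0172,"y":0.0315,"z":0,"ax":0,"ay":0,"az":0,"jaw":255},{"x":0.0172,"y":0.0315,"z":0,"ax":0,"ay":0,"az":0,"jaw":255},{"x":0.0172,"y":0.0315,"z":0,"ax":0,"ay":0,"az":0,"jaw":255},{"x":0.0172,"y":0.0315,"z":0,"ax":0,"ay":0,"az":0,"jaw":255},{"x":0.01,"y":0.018,"z":0,"ax":0,"ay":0,"az":0,"jaw":255},{"x":0.005,"y":0.009,"z":0,"ax":0,"ay":0,"az":0,"jaw":255},{"x":0,"y":0,"z":0,"ax":0,"ay":0,"az":0,"jaw":255}]'
python3 - <<'E'
from cell import monitor,cams
import cv2,numpy as np
from meas import cloud
for n,a in(("top",(383,177)),("scene",(396,219))):
    d=cams.get_image(n);np.savez(n+"1.npz",**d);W=cloud(d);u,v=a
    p=W[v-28:v+28,u-28:u+28].reshape(-1,3);p=p[(abs(p[:,:2]-[.559,-.203]).max(1)<.025)&(p[:,2]>.045)]
    o=cloud(np.load(n+"0.npz"))[v-28:v+28,u-28:u+28].reshape(-1,3);o=o[(abs(o[:,:2]-[.559,-.203]).max(1)<.025)&(o[:,2]>.045)]
    print(n,np.median(o,0).round(4),np.median(p,0).round(4))
E
```

```text
clock: 5.65
tool_pos: [0.5427, 0.0144, 0.1998]
orientation: [-0.656, -3.072, 0.0]
force: [0.3, 0.1, -0.6]
width: -0.0001
grasp_force: 0.0
clock: 6.4
tool_pos: [0.5227, 0.2607, 0.1994]
orientation: [-0.65, -3.073, -0.001]
force: [0.3, -0.5, 0.9]
width: 0.0003
grasp_force: 0.0
top [ 0.5585 -0.2004  0.0704] [ 0.558  -0.2012  0.0649]
scene [ 0.5495 -0.207   0.0686] [ 0.5491 -0.2075  0.0644]
```

Small lid: the panel now measures 0.0649, against 0.0645 when home, and the tin has not moved. On to the middle tin.

```bash
python3 -m crank '[{"x":0,"y":0,"z":0.02,"ax":0,"ay":0,"az":0,"jaw":255},{"x":0,"y":0,"z":0.025,"ax":0,"ay":0,"az":0,"jaw":255},{"x":0,"y":0,"z":0.02,"ax":0,"ay":0,"az":0,"jaw":255},{"x":0,"y":0,"z":0.012,"ax":0,"ay":0,"az":0,"jaw":255},{"x":0,"y":0,"z":0.006,"ax":0,"ay":0,"az":0,"jaw":255},{"x":0,"y":0,"z":0.002,"ax":0,"ay":0,"az":0,"jaw":255},{"x":0,"y":0,"z":0,"ax":0,"ay":0,"az":0,"jaw":255}]';python3 look.py scene 276 175 pics/m1.png
```

```text
clock: 7.08
tool_pos: [0.5243, 0.2573, 0.1151]
orientation: [0.658, 3.071, -0.0]
force: [0.1, 0.4, 0.7]
width: 0.0
grasp_force: 0.0
```

View pics/m1.png

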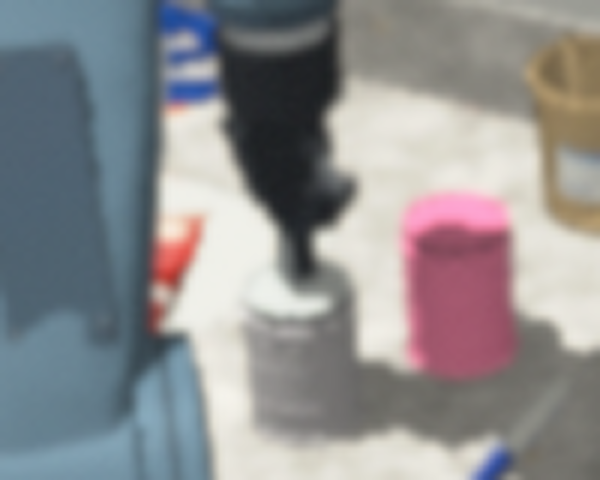

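The fingertips (crop (300,280)) are over the middle lid (crop (300,292)), so I press.

```bash
python3 -m crank '[{"x":0,"y":0,"z":0.002,"ax":0,"ay":0,"az":0,"jaw":255},{"x":0,"y":0,"z":0.002,"ax":0,"ay":0,"az":0,"jaw":255},{"x":0,"y":0,"z":0.002,"ax":0,"ay":0,"az":0,"jaw":255},{"x":0,"y":0,"z":0.001,"ax":0,"ay":0,"az":0,"jaw":255},{"x":0,"y":0,"z":0.001,"ax":0,"ay":0,"az":0,"jaw":255},{"x":0,"y":0,"z":0,"ax":0,"ay":0,"az":0,"jaw":255}]';python3 -m crank '[{"x":0,"y":0,"z":0.001,"ax":0,"ay":0,"az":0,"jaw":255},{"x":0,"y":0,"z":0.001,"ax":0,"ay":0,"az":0,"jaw":255},{"x":0,"y":0,"z":0.001,"ax":0,"ay":0,"az":0,"jaw":255},{"x":0,"y":0,"z":0,"ax":0,"ay":0,"az":0,"jaw":255}]'
```

```text
clock: 7.63
tool_pos: [0.5241, 0.2584, 0.1071]
orientation: [0.656, 3.072, 0.001]
force: [0.2, 0.5, 4.0]
width: 0.0
grasp_force: 2.1
clock: 7.97
tool_pos: [0.5241, 0.2583, 0.1038]
orientation: [0.656, 3.072, 0.001]
force: [0.8, 1.1, 4.1]
width: 0.0002
grasp_force: 2.0
```

```bash
python3 -m crank '[{"x":0,"y":0,"z":0.001,"ax":0,"ay":0,"az":0,"jaw":255},{"x":0,"y":0,"z":0,"ax":0,"ay":0,"az":0,"jaw":255}]'
```

```text
clock: 8.13
tool_pos: [0.5241, 0.2584, 0.103]
orientation: [0.656, 3.072, 0.001]
force: [0.1, 0.8, 6.7]
width: -0.0001
grasp_force: 3.4
```

```bash
python3 -m crank '[{"x":0,"y":0,"z":0.0006,"ax":0,"ay":0,"az":0,"jaw":255},{"x":0,"y":0,"z":0.0004,"ax":0,"ay":0,"az":0,"jaw":255},{"x":0,"y":0,"z":0,"ax":0,"ay":0,"az":0,"jaw":255},{"x":0,"y":0,"z":0,"ax":0,"ay":0,"az":0,"jaw":255}]'
```

```text
clock: 8.47
tool_pos: [0.5241, 0.2583, 0.1026]
orientation: [0.656, 3.072, 0.001]
force: [-1.1, 0.0, 10.9]
width: -0.0
grasp_force: 5.6
```

```bash
python3 -m crank '[{"x":0,"y":0,"z":-0.01,"ax":0,"ay":0,"az":0,"jaw":255},{"x":0,"y":0,"z":-0.03,"ax":0,"ay":0,"az":0,"jaw":255},{"x":0,"y":0,"z":-0.03,"ax":0,"ay":0,"az":0,"jaw":255},{"x":-0.009,"y":-0.014,"z":-0.02,"ax":0,"ay":0,"az":0,"jaw":255},{"x":-0.018,"y":-0.029,"z":-0.01,"ax":0,"ay":0,"az":0,"jaw":255},{"x":-0.019,"y":-0.03,"z":0,"ax":0,"ay":0,"az":0,"jaw":255},{"x":-0.019,"y":-0.03,"z":0,"ax":0,"ay":0,"az":0,"jaw":255},{"x":-0.019,"y":-0.03,"z":0,"ax":0,"ay":0,"az":0,"jaw":255},{"x":-0.019,"y":-0.03,"z":0,"ax":0,"ay":0,"az":0,"jaw":255},{"x":-0.017,"y":-0.028,"z":0,"ax":0,"ay":0,"az":0,"jaw":255}]'
python3 -m crank '[{"x":-0.009,"y":-0.014,"z":0,"ax":0,"ay":0,"az":0,"jaw":255},{"x":-0.004,"y":-0.007,"z":0.005,"ax":0,"ay":0,"az":0,"jaw":255},{"x":0,"y":0,"z":0,"ax":0,"ay":0,"az":0,"jaw":255},{"x":0,"y":0,"z":0,"ax":0,"ay":0,"az":0,"jaw":255}]'
python3 - <<'E'
from cell import cams
import numpy as np
from meas import cloud
for n,a in(("top",(237,182)),("scene",(276,184))):
    d=cams.get_image(n);np.savez(n+"2.npz",**d);u,v=a
    for D in(np.load(n+"0.npz"),d):
        p=cloud(D)[v-28:v+28,u-28:u+28].reshape(-1,3);p=p[(abs(p[:,:2]-[.524,.261]).max(1)<.035)&(p[:,2]>.07)];print(n,np.median(p,0).round(4))
E
```

```text
clock: 9.3
tool_pos: [0.5545, 0.0323, 0.2016]
orientation: [-0.657, -3.071, 0.001]
force: [0.4, 0.2, -0.2]
width: -0.0003
grasp_force: 0.0
clock: 9.63
tool_pos: [0.5578, 0.0114, 0.1961]
orientation: [-0.655, -3.071, -0.0]
force: [-0.6, 0.9, 0.8]
width: 0.0001
grasp_force: 0.0
top [0.5244 0.2607 0.0957]
top [0.5249 0.2611 0.0901]
scene [0.5135 0.2539 0.0937]
scene [0.5171 0.2544 0.0892]
```

Middle lid measures 0.0901, against 0.0895 when home. Now the large tin.

```bash
python3 -m crank '[{"x":0,"y":0,"z":0.015,"ax":0,"ay":0,"az":0,"jaw":255},{"x":0,"y":0,"z":0.02,"ax":0,"ay":0,"az":0,"jaw":255},{"x":0,"y":0,"z":0.013,"ax":0,"ay":0,"az":0,"jaw":255},{"x":0,"y":0,"z":0.007,"ax":0,"ay":0,"az":0,"jaw":255},{"x":0,"y":0,"z":0.003,"ax":0,"ay":0,"az":0,"jaw":255},{"x":0,"y":0,"z":0,"ax":0,"ay":0,"az":0,"jaw":255}]'
python3 -m crank '[{"x":0,"y":0,"z":0.002,"ax":0,"ay":0,"az":0,"jaw":255},{"x":0,"y":0,"z":0.002,"ax":0,"ay":0,"az":0,"jaw":255},{"x":0,"y":0,"z":0.001,"ax":0,"ay":0,"az":0,"jaw":255},{"x":0,"y":0,"z":0.001,"ax":0,"ay":0,"az":0,"jaw":255},{"x":0,"y":0,"z":0,"ax":0,"ay":0,"az":0,"jaw":255}]';python3 look.py scene 340 185 pics/l1.png
```

```text
clock: 10.23
tool_pos: [0.5583, 0.0112, 0.1385]
orientation: [-0.654, -3.072, -0.0]
force: [-0.3, -0.2, 0.4]
width: -0.0003
grasp_force: 0.0
clock: 10.65
tool_pos: [0.5592, 0.0105, 0.1334]
orientation: [0.656, 3.071, 0.001]
force: [1.1, 1.9, 4.5]
width: -0.0001
grasp_force: 2.2
```

View pics/l1.png

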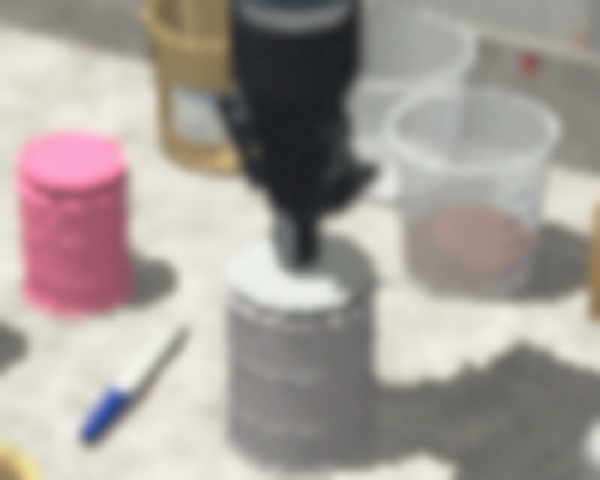

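The fingertips touch the large lid at its centre (crop (300,265)), with about 4.5 N. I continue to home, at about 0.1283.

```bash
python3 -m crank '[{"x":0,"y":0,"z":0.001,"ax":0,"ay":0,"az":0,"jaw":255},{"x":0,"y":0,"z":0.001,"ax":0,"ay":0,"az":0,"jaw":255},{"x":0,"y":0,"z":0.001,"ax":0,"ay":0,"az":0,"jaw":255},{"x":0,"y":0,"z":0.001,"ax":0,"ay":0,"az":0,"jaw":255},{"x":0,"y":0,"z":0.001,"ax":0,"ay":0,"az":0,"jaw":255},{"x":0,"y":0,"z":0,"ax":0,"ay":0,"az":0,"jaw":255}]'; python3 -m crank '[{"x":0,"y":0,"z":0.0005,"ax":0,"ay":0,"az":0,"jaw":255},{"x":0,"y":0,"z":0,"ax":0,"ay":0,"az":0,"jaw":255}]'
```

```text
clock: 11.2
tool_pos: [0.5592, 0.0104, 0.128]
orientation: [0.656, 3.071, 0.001]
force: [1.2, 1.9, 6.5]
width: 0.0002
grasp_force: 3.4
clock: 11.37
tool_pos: [0.5592, 0.0105, 0.1278]
orientation: [0.656, 3.071, 0.001]
force: [0.5, 1.5, 9.8]
width: -0.0003
grasp_force: 4.5
```

```bash
python3 -m crank '[{"x":0,"y":0,"z":0.0005,"ax":0,"ay":0,"az":0,"jaw":255},{"x":0,"y":0,"z":0,"ax":0,"ay":0,"az":0,"jaw":255},{"x":0,"y":0,"z":0,"ax":0,"ay":0,"az":0,"jaw":255}]'; python3 -m crank '[{"x":0,"y":0,"z":-0.01,"ax":0,"ay":0,"az":0,"jaw":255},{"x":0,"y":0,"z":-0.03,"ax":0,"ay":0,"az":0,"jaw":255},{"x":0,"y":0,"z":-0.03,"ax":0,"ay":0,"az":0,"jaw":255},{"x":0.02,"y":-0.01,"z":-0.02,"ax":0,"ay":0,"az":0,"jaw":255},{"x":0.03,"y":-0.02,"z":0,"ax":0,"ay":0,"az":0,"jaw":255},{"x":0.03,"y":-0.02,"z":0,"ax":0,"ay":0,"az":0,"jaw":255},{"x":0.02,"y":-0.02,"z":0,"ax":0,"ay":0,"az":0,"jaw":255},{"x":0,"y":0,"z":0,"ax":0,"ay":0,"az":0,"jaw":255},{"x":0,"y":0,"z":0,"ax":0,"ay":0,"az":0,"jaw":255}]'
python3 - <<'E'
from cell import cams
import numpy as np
from meas import cloud
for n,A in(("top",((383,177,.559,-.203,.0645),(237,182,.524,.261,.0895),(318,172,.56,.01,.1145))),("scene",((396,219,.559,-.203,.0645),(276,184,.524,.261,.0895),(340,190,.56,.01,.1145)))):
    d=cams.get_image(n)
    for u,v,x,y,z in A:
      for D in(np.load(n+"0.npz"),d):
        p=cloud(D)[v-30:v+30,u-30:u+30].reshape(-1,3);p=p[(abs(p[:,:2]-[x,y]).max(1)<.035)&(abs(p[:,2]-z)<.02)];print(n,z,np.median(p,0).round(4),len(p))
E
```

```text
clock: 11.62
tool_pos: [0.5592, 0.0104, 0.1276]
orientation: [0.656, 3.071, 0.001]
force: [-0.4, 1.3, 11.4]
width: -0.0002
grasp_force: 5.6
clock: 12.37
tool_pos: [0.4366, -0.0135, 0.2166]
orientation: [-0.658, -3.07, 0.001]
force: [0.0, -0.4, 0.8]
width: 0.0003
grasp_force: 0.0
top 0.0645 [ 0.5589 -0.2003  0.0703] 231
top 0.0645 [ 0.5596 -0.2011  0.0645] 229
top 0.0895 [0.5244 0.2606 0.0956] 427
top 0.0895 [0.5248 0.2607 0.09  ] 423
top 0.1145 [0.5593 0.0095 0.1218] 508
top 0.1145 [0.5654 0.0092 0.1153] 431
scene 0.0645 [ 0.548  -0.2083  0.0677] 213
scene 0.0645 [ 0.5499 -0.2088  0.0637] 184
scene 0.0895 [0.5134 0.2538 0.0936] 242
scene 0.0895 [0.5161 0.2537 0.0888] 215
scene 0.1145 [0.5549 0.0084 0.1213] 243
scene 0.1145 [0.5582 0.0098 0.1148] 230
```

All three lids measure home, and the arm is clear.

```bash
python3 -c "
from cell import workorder
print(workorder.sign_off())"
```

```text
the job is handed in; nothing more can be done
None
```

I pressed all three lids home in the order small, middle, large, with at most about 12 N read between moves, and handed the job in at about 12.5 s with the arm clear and the tins standing where they were; sign-off returned no verdict.

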